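Hold a bicycle lamp seated in the spring-return bayonet test socket

ROBOT

A 7-joint arm with a two-finger parallel gripper is mounted at the origin on a cart in front of the work surface, level with it; the furniture and walls round the work are solid. World frame = base frame: x ahead of the robot, y to its left, z up, the work surface at z = 0. Lengths are in m, angles in rad, forces in N, time in s.
With the tool pointing down it reaches from about 0.4 to 0.875 m from the base axis. Payload 19.3 kg.
Tool frame: the origin (TCP) lies at the very end of the fingers, on their centre line; the grasp point (between the pads) lies 19 mm behind it; z points along the fingers, y is the line along which they close (so a half turn about z gives the same grasp; the last joint's range is limited). The gripper opens to 85 mm and grips with 20 to 120 N. Pads are 22 mm wide; open, the fingers measure 114 mm over their backs; the gripper's body (76 mm by 85 mm) begins 54 mm behind the grasp point. The pads swing forward as they close: fully open they stand 13 mm farther back than shut.
Start: joints at [1.228, 0.521, -0.036, 1.599, 0.021, 1.021, -0.113], TCP at [0.168, -0.602, 0.197] pointing down, gripper open.
Joint ranges: [-2.91, 2.91], [-0.3, 2.13], [-1.5, 1.42], [0.17, 2.43], [-1.26, 4.41], [0.16, 1.93], [-2.52, 2.52]. Speed limits (rad/s): [1.89, 1.89, 2.39, 2.39, 3.01, 3.01, 3.01].

INTERFACE

Orientations are given as [roll, pitch, yaw] about the fixed x, y, z axes, in that order (R = Rz(yaw) Ry(pitch) Rx(roll)).
In Python, from workcell import monitor, optics, job_done gives the robot as it stands.
- The arm moves only by the shell command python3 -m handwheel 'ROWS' [FORCE]. ROWS is JSON, a list of rows, each an object of numbers: "dx", "dy", "dz": the shift along the tool's x, y, z in cm; "wx", "wy", "wz": the turn, a rotation vector about the tool's x, y, z in rad; "claw": the opening in per cent of the stroke, from 0 (shut) to 100 (fully open). A call has 1 to 8 rows; each row shifts and turns the commanded pose from where the row before left it, along the tool's axes as they then stand; what a row does not reach is not made up. A row lasts 1/8 s, in which the tool goes at most 62.5 mm and 10.7 degrees, less where a joint would pass 70% of its speed; a pose out of reach is approached as far as the arm can. A call with a gripper value outside its range is refused whole. The fingers move at their own pace and stop on an object; FORCE is the grip in N (left out, the last holds). Time passes only in rows, so rows that do not move let the fingers close. It gives the time, the measured TCP pose, the force, the opening and the grip force at its end, in the units of the state.
- monitor.observe(): the state, without advancing time (a new reading comes with each control period).
- optics.grab_frame(name): name is "side" or "top" or "wrist"; returns a dict with "frame" (400x640x3 uint8, blue, green, red), "fovy" (degrees; the focal length in pixels is half the picture's height over the tangent of half this angle, whatever the lens; pixels are square), "cx", "cy" (the principal point, pixels), "k1" (the pictures are not rectified: a ray, as slopes to the right and down, at radius r is drawn at 1 + k1 r^2 times it, then the intrinsics apply), "R" (3x3) and "t" (3): a world point X has camera coordinates R X + t. Camera axes: x right, y down, z forward; pixel columns grow to the right and rows downward; lengths in m; the calibration is good to about 2 mm. A picture is of the moment at which its call begins. There is no depth.
- job_done(): hands the job in; it is judged then, once.
Trained networks look in the newest picture that a camera, given by its name, has taken for a name from the list of things; names that differ only in an ending like _2 or _b are one class to them, and where a whole thing is asked for, a point or a joint stands for the part that bears it (a point fixed in the world has none). Each returns a list of dicts, best first, with "p" (0 to 1); they miss things now and then, are a little off and sometimes report something else, mostly with a low value. They report only what shows in the picture. A call takes as long as a camera call.
- optics.masks_of(name, camera): "region" (400x640 bool, what is visible of it) and "rect" ([left, top, width, height] in pixels, round what is visible of it).
The state is a dict: "clock": time; "qpos": joint angles; "qd": joint speeds; "joint_efforts": joint torques, N m; "position": TCP position; "tool_rot": TCP orientation; "force": force on the tool from outside, world axes, zero at the start; "moment": the same for the moment, N m; "grip_width": finger opening in m; "finger_force": force on a finger pad.
Only numpy, scipy, OpenCV 4.12 (cv2) and the standard library are available. Lean on these libraries where they do the work, as an engineer would, in place of code of your own. Each camera call takes 0.05 s, during which the arm holds its last target. There are 200 camera calls.

TASK

Test the blue bicycle lamp: pick it up, push its foot into the test socket with the two lugs through the two notches, press it fully home against the spring, then twist it a quarter turn clockwise (seen from above) against the return spring to the stop. The socket springs back if let go, so finish with the gripper still holding the lamp upright, fully home and turned to the stop. Do not tip the lamp over, and leave the oil bottle, the black bracket cup and the grease jar where they stand.

Things in the scene. Friction and masses are not known exactly. Their poses are not given: they have to be found in the camera images.
- lamp: Bicycle lamp head, about 0.16 kg, standing upright on its foot. Origin: centre of the foot's underside; z up, x along the body's long side and through both lugs. Blue body 48 (x) by 34 (y) mm, z 28 to 78 mm, lens on top to z 81; black collar under it, 54 mm diameter, z 22 to 28, with white marks above the lugs. Same after a half turn about z.
- lamp_grip (a point): Centre of the lamp's blue body, on its axis, 54 mm above the foot's underside; axes as the lamp's. Grip the flat sides at y = +-17 mm (34 mm wide); the x ends have dark fins.
- lamp_foot (a point): Centre of the underside of the lamp's foot; axes as the lamp's. Foot: 34 mm diameter, z 0 to 22 mm, bottom edge chamfered 2 mm. Two steel lugs at +x and -x, 9 mm wide in y, reaching 24 mm from the axis, z 0.5 to 6.5 mm.
- socket: Test socket, fixed to the bench: grey plate 110 (x) by 96 (y) by 8 mm with a black round housing in the middle, 74 mm diameter, 34 mm high. Origin: centre of its underside; z up; the notches lie on its x axis, with white marks beside them. Fully home, the lamp's collar lies on the top flange and its foot's underside is at z = 12 mm.
- socket_mouth (a point): Centre of the mouth, level with the flange's top, 34 mm above the socket's underside; axes as the socket's. Aluminium flange 7 mm thick with a hole of 39 mm diameter and two notches at +x and -x, 15 mm wide, reaching 30 mm from the axis. Lugs pass only there (lamp x along socket x, either way round) and turn once below the flange, foot underside lower than z = 20 mm.
- contact_pin (a joint): Domed brass spring pin in the middle of the socket, in m: 0 up (tip 8 mm below the flange's top), 0.014 when the lamp is fully home. It pushes up with about 3 N at 0 and 9 N at 0.014.
- return_ring (a joint): Turn in rad of the spring ring with two orange dogs under the flange: 0 at rest, grows clockwise seen from above, 1.35 at the stop. The lugs meet the dogs after about 0.15 rad of free play, so the lamp turns about 1.5 rad in all; anticlockwise a fixed stop blocks it. Spring torque 0.025 Nm at 0, 0.09 Nm at the stop: a lamp let go rises off its seat and turns partly back.
- lube_bottle: Yellow oil bottle with black cap, 42 mm diameter, 126 mm high; bystander. Origin: centre of its underside.
- bracket_cup: Black bottom-bracket cup, 47 mm diameter, 24 mm high; bystander. Origin: centre of its underside.
- jar: White and red grease jar with black lid, 54 mm diameter, 70 mm high; bystander. Origin: centre of its underside.

How it is judged:
By the outcome, as a careful person would: the job done as asked, in the order asked, and still so for the second after the job is handed in, while the arm keeps its last pose, push and grip.
It also fails if it takes over 43 s, if anything falls off the work surface, if the arm or the gripper's body presses on something with over 40 N, if the wrist force passes 120 N, or if a joint passes its speed limit or range.

## Working session

There is one attempt and no reset: what is moved stays moved. The work goes in short steps, Python scripts to look and compute and a shell command to move; the robot and the scene stay as the last step left them, time stands still between calls to the robot, and variables do not carry over. Pictures are saved under pics/ and viewed, at most 14 in all, crops included, and the job is handed in when it is done.

```bash
mkdir -p pics; ls
cat > h.py <<'E'
import numpy as np, cv2
from workcell import monitor, optics
def cam(f):
    fl=f["frame"].shape[0]/2/np.tan(np.radians(f["fovy"])/2)
    return fl
def ray(f,uv):
    fl=cam(f); d=np.array([(uv[0]-f["cx"])/fl,(uv[1]-f["cy"])/fl]); s=d.copy()
    for _ in range(20): s=d/(1+f["k1"]*(s@s))
    R=np.array(f["R"]);t=np.array(f["t"])
    return -R.T@t, R.T@np.array([s[0],s[1],1.])
def onz(f,uv,z):
    c,d=ray(f,uv); return c+d*(z-c[2])/d[2]
def proj(f,X):
    x=np.array(f["R"])@np.array(X)+np.array(f["t"]); s=x[:2]/x[2]; s=s*(1+f["k1"]*(s@s))
    return s*cam(f)+np.array([f["cx"],f["cy"]])
E
python3 - <<'E'
from h import *
s=monitor.observe()
print({k:np.round(v,3) for k,v in s.items()})
ims=[]
for c in ("side","top","wrist"):
    f=optics.grab_frame(c); cv2.imwrite(f"pics/{c}0.png",f["frame"])
    C=-np.array(f["R"]).T@np.array(f["t"]); print(c,C.round(3),np.array(f["R"])[2].round(2),f["fovy"],f["k1"])
    for n in ("lamp","socket","lube_bottle","bracket_cup","jar"):
        for m in optics.masks_of(n,c)[:2]:
            ys,xs=np.nonzero(m["region"]); print(c,n,round(m["p"],2),m["rect"],xs.mean().round(1),ys.mean().round(1),onz(f,(xs.mean(),ys.mean()),0.04).round(3))
E
```

```text
pics
{'clock': np.float64(0.0), 'qpos': array([ 1.228,  0.522, -0.036,  1.6  ,  0.021,  1.021, -0.113]), 'qd': array([-0.   , -0.001, -0.001,  0.   , -0.   ,  0.   , -0.001]), 'joint_efforts': array([-0.0000e+00, -9.2711e+01,  1.9800e+00, -3.6994e+01,  1.8000e-02,
        8.0000e-03,  0.0000e+00]), 'position': array([ 0.168, -0.602,  0.196]), 'tool_rot': array([-3.14 ,  0.   ,  0.273]), 'force': array([ 0.665, -0.165,  0.593]), 'moment': array([ 0.01 ,  0.003, -0.063]), 'finger_force': np.float64(0.0), 'grip_width': np.float64(0.086)}
side [0.124 0.639 0.438] [ 0.5  -0.76 -0.42] 49.74037573098125 -0.11073266528633886
side lamp 0.76 [254.0, 253.8, 34.2, 56.8] 271.6 279.5 [0.499 0.204 0.04 ]
side socket 0.55 [342.6, 192.6, 59.4, 36.2] 371.0 210.2 [ 0.481 -0.109  0.04 ]
side lube_bottle 0.63 [230.3, 174.9, 22.1, 59.1] 242.0 206.5 [0.724 0.025 0.04 ]
side bracket_cup 0.93 [305.4, 227.1, 26.7, 21.1] 318.1 235.8 [0.514 0.044 0.04 ]
side jar 0.73 [314.3, 156.4, 21.7, 31.2] 325.3 171.6 [ 0.685 -0.252  0.04 ]
top [ 0.395 -0.036  1.093] [ 0.18 -0.01 -0.98] 45.64475044571293 -0.10219117786275289
top lamp 0.62 [191.1, 219.7, 25.7, 25.9] 203.1 232.7 [0.497 0.211 0.04 ]
top socket 0.66 [345.3, 200.4, 49.9, 63.1] 369.7 229.5 [ 0.505 -0.16   0.04 ]
top lube_bottle 0.97 [265.7, 127.4, 23.1, 28.4] 276.5 141.3 [0.708 0.05  0.04 ]
top bracket_cup 0.57 [288.2, 206.3, 18.0, 17.8] 297.8 213.7 [0.54 0.   0.04]
top jar 0.69 [189.8, 220.1, 29.3, 25.2] 203.9 233.0 [0.496 0.209 0.04 ]
top jar 0.64 [399.4, 133.3, 29.0, 26.7] 412.6 148.1 [ 0.693 -0.263  0.04 ]
wrist [ 0.247 -0.579  0.374] [-0.3  -0.08 -0.95] 61.48035595362637 -0.072646686403218
```

View pics/top0.png

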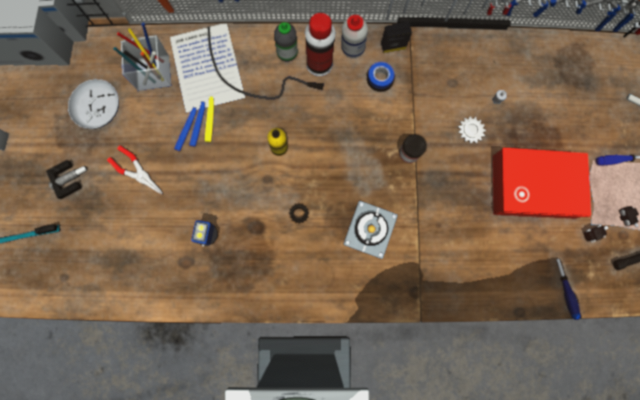

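View pics/side0.png

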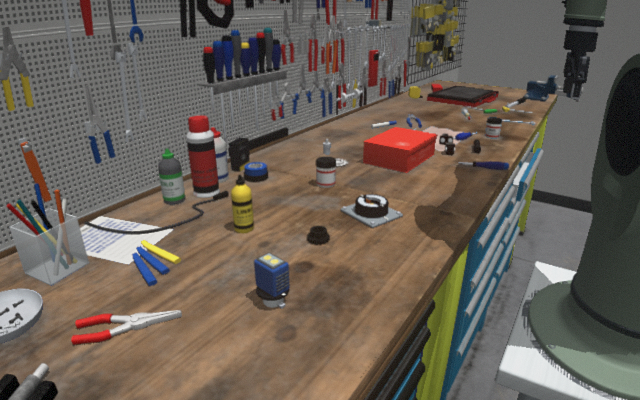

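The top view shows the lamp at (203,232), the socket at (371,229), the cup at (299,213), the bottle at (277,141) and the jar at (412,148). The side view agrees. I'll head for the socket and look closer there on the way to the lamp.

```bash
python3 -m handwheel '[{"dx":4.7,"dy":-3.8},{"dx":4.7,"dy":-3.8},{"dx":4.7,"dy":-3.8},{"dx":4.7,"dy":-3.8},{"dx":4.7,"dy":-3.8},{"dx":4.7,"dy":-3.8},{"dx":4.7,"dy":-3.8},{"dx":4.7,"dy":-3.8}]'
python3 - <<'E'
from h import *
s=monitor.observe(); print(s["clock"],s["position"].round(3) if hasattr(s["position"],'round') else s["position"],np.round(s["tool_rot"],3),np.round(s["qpos"],3))
f=optics.grab_frame("wrist"); cv2.imwrite("pics/w1.png",f["frame"])
print(proj(f,(.505,-.16,.034)))
for m in optics.masks_of("socket","wrist")[:2]: print(m["p"],m["rect"])
E
```

```text
0.9 [ 0.168 -0.602  0.197] [-3.142 -0.     0.273] [ 1.228  0.521 -0.036  1.6    0.021  1.021 -0.113]
[  59.2136553  -137.37676799]schema error: expected keys dx, dy, dz, wx, wy, wz, claw
```

View pics/w1.png

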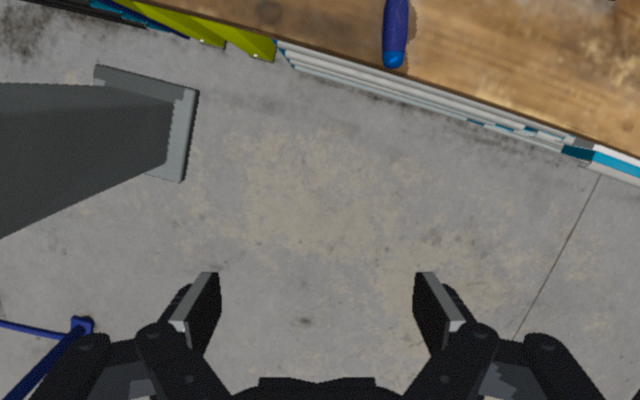

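The call was refused because every key is required. The wrist view shows only floor, bench edge and the fingers (tips near (205,300) and (425,300)), so the arm hasn't moved.

```bash
python3 -m handwheel '[{"dx":4.7,"dy":-3.8,"dz":0,"wx":0,"wy":0,"wz":0,"claw":100},{"dx":4.7,"dy":-3.8,"dz":0,"wx":0,"wy":0,"wz":0,"claw":100},{"dx":4.7,"dy":-3.8,"dz":0,"wx":0,"wy":0,"wz":0,"claw":100},{"dx":4.7,"dy":-3.8,"dz":0,"wx":0,"wy":0,"wz":0,"claw":100},{"dx":4.7,"dy":-3.8,"dz":0,"wx":0,"wy":0,"wz":0,"claw":100},{"dx":4.7,"dy":-3.8,"dz":0,"wx":0,"wy":0,"wz":0,"claw":100},{"dx":4.7,"dy":-3.8,"dz":0,"wx":0,"wy":0,"wz":0,"claw":100},{"dx":4.7,"dy":-3.8,"dz":0,"wx":0,"wy":0,"wz":0,"claw":100}]'
python3 - <<'E'
from h import *
s=monitor.observe(); print(s["clock"],np.round(s["position"],3),np.round(s["tool_rot"],3),np.round(s["qpos"],3))
f=optics.grab_frame("wrist"); cv2.imwrite("pics/w2.png",f["frame"])
print(proj(f,(.505,-.16,.034)))
for m in optics.masks_of("socket","wrist")[:2]: print(m["p"],m["rect"])
E
```

```text
clock: 2.0
position: [0.4496, -0.2062, 0.197]
tool_rot: [3.141, -0.0, 0.273]
force: [0.4, -1.3, 0.2]
grip_width: 0.0856
finger_force: 0.0
2.0 [ 0.45  -0.206  0.197] [ 3.141 -0.     0.273] [ 0.473  0.32  -0.203  1.929  0.081  0.9   -1.069]
[286.93896751 115.51403896]
0.63 [235.7, 41.5, 127.3, 136.5]
```

View pics/w2.png

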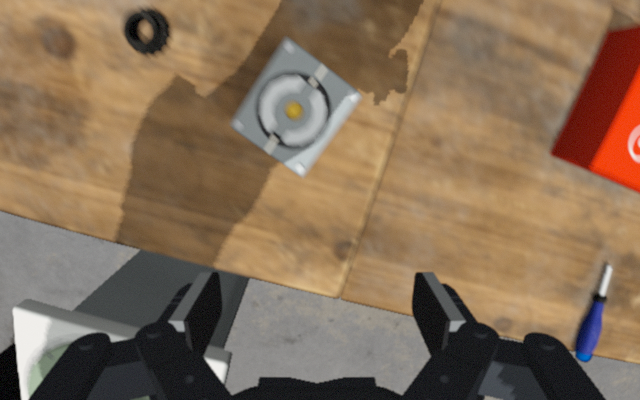

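The socket is centred at about (294,110), with the white notch marks at (318,75) and (271,144). The brass pin sits in the middle.

Run:
```python
from h import *
f=optics.grab_frame("wrist")
P=lambda u,z=.034: onz(f,u,z)
a,b,c=P((319,74)),P((271,145)),P((294,110))
print("marks",a,b,(a+b)/2,"c",c,"angle",np.arctan2(*(a-b)[1::-1]), np.linalg.norm(a-b))
q=np.array([P(u,.008) for u in((289,40),(359,96),(301,176),(234,124))]); print(q,q.mean(0))
e=q[1]-q[0]; print([ (np.linalg.norm(q[i]-q[i-1]).round(3),np.arctan2(*(q[i]-q[i-1])[1::-1]).round(3)) for i in range(4)])
g=cv2.resize(f["frame"][20:200,210:390],(600,600),interpolation=cv2.INTER_CUBIC); cv2.imwrite("pics/soc.png",g)
```

```text
marks [ 0.55301843 -0.17470412  0.034     ] [ 0.47494988 -0.14705894  0.034     ] [ 0.51398416 -0.16088153  0.034     ] c [ 0.51425554 -0.1605109   0.034     ] angle -0.34033532271215333 0.08281881166172242
[[ 0.57774258 -0.13642398  0.008     ]
 [ 0.54554127 -0.22038311  0.008     ]
 [ 0.44659423 -0.18489392  0.008     ]
 [ 0.48166742 -0.10104281  0.008     ]] [ 0.51288637 -0.16068595  0.008     ]
[(np.float64(0.102), np.float64(-0.353)), (np.float64(0.09), np.float64(-1.937)), (np.float64(0.105), np.float64(2.797)), (np.float64(0.091), np.float64(1.175))]
```

View pics/soc.png

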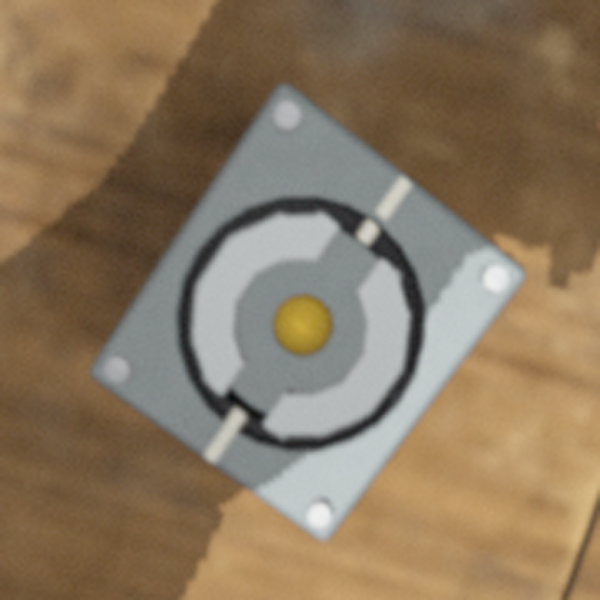

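The close-up confirms the notch axis through the two white marks: centre about (0.5135, -0.1605), angle about -0.345 rad. To leave joint 7 room for the clockwise twist, I'll insert at tool yaw about 2.80. Next is the lamp.

```bash
python3 -m handwheel '[{"dx":1.35,"dy":-4.85,"dz":0,"wx":0,"wy":0,"wz":0,"claw":100},{"dx":1.35,"dy":-4.85,"dz":0,"wx":0,"wy":0,"wz":0,"claw":100},{"dx":1.35,"dy":-4.85,"dz":0,"wx":0,"wy":0,"wz":0,"claw":100},{"dx":1.35,"dy":-4.85,"dz":0,"wx":0,"wy":0,"wz":0,"claw":100},{"dx":1.35,"dy":-4.85,"dz":0,"wx":0,"wy":0,"wz":0,"claw":100},{"dx":1.35,"dy":-4.85,"dz":0,"wx":0,"wy":0,"wz":0,"claw":100},{"dx":1.35,"dy":-4.85,"dz":0,"wx":0,"wy":0,"wz":0,"claw":100},{"dx":1.35,"dy":-4.85,"dz":0,"wx":0,"wy":0,"wz":0,"claw":100}]'
python3 - <<'E'
from h import *
s=monitor.observe(); print(s["clock"],np.round(s["position"],4),np.round(s["tool_rot"],3),np.round(s["qpos"],3))
f=optics.grab_frame("wrist")
print(proj(f,(.5,.211,.08)))
for m in optics.masks_of("lamp","wrist")[:2]: print(m["p"],m["rect"])
u,v=np.int32(proj(f,(.5,.211,.08))); u=np.clip(u,100,540);v=np.clip(v,100,300)
print(u-100,v-100); cv2.imwrite("pics/lamp.png",cv2.resize(f["frame"][v-100:v+100,u-100:u+100],(600,600),interpolation=cv2.INTER_CUBIC)); cv2.imwrite("pics/lampraw.png",f["frame"])
import pickle; pickle.dump(f,open("lampf.pkl","wb"))
E
```

```text
clock: 3.15
position: [0.4483, 0.1955, 0.1969]
tool_rot: [3.141, -0.0, 0.271]
force: [0.6, -0.7, 0.6]
grip_width: 0.0853
finger_force: 0.0
3.15 [0.4483 0.1955 0.1969] [ 3.141 -0.     0.271] [-0.211  0.327 -0.4    1.934  0.16   0.911 -1.991]
[315.90766188 132.17762429]
0.76 [291.3, 106.3, 58.0, 65.2]
215 32
```

View pics/lamp.png

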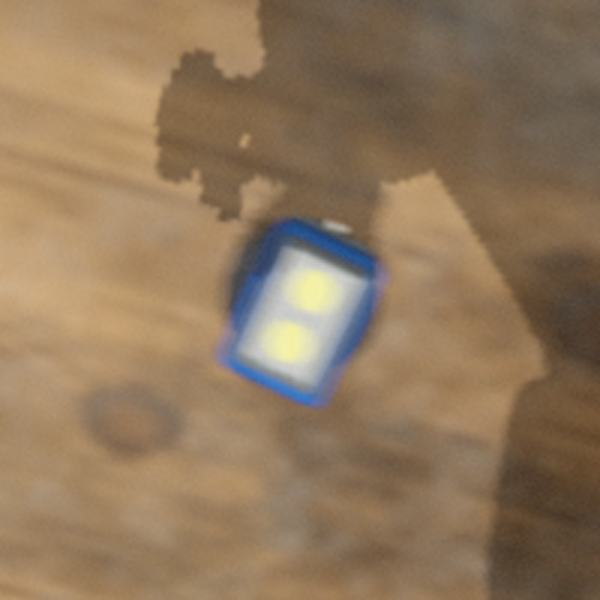

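The lamp seen from above has its lens centre at crop (300,316), raw about (315,137). Its long side runs from lower left to upper right, and a lug shows at crop (337,228).

Run:
```python
from h import *
import pickle; f=pickle.load(open("lampf.pkl","rb"))
P=lambda x,y,z: onz(f,(215+x/3,32+y/3),z)
def rep(n,C,z):
    q=np.array([P(*c,z) for c in C]); print(n,q.mean(0).round(4)); 
    for i in range(len(q)):
        d=q[i]-q[i-1]; print("  ",np.linalg.norm(d).round(4),np.arctan2(d[1],d[0]).round(3))
rep("lens",[(290,243),(372,272),(318,393),(242,358)],.081)
rep("body",[(283,218),(385,262),(325,405),(222,362)],.078)
rep("led",[(288,341),(314,290)],.081)
print("lug",P(337,228,.0065), "camera",(-np.array(f["R"]).T@f["t"]).round(3))
# min-area rect of the blue+bright region
h=cv2.cvtColor(f["frame"],cv2.COLOR_BGR2HSV); m=((h[...,0]>100)&(h[...,0]<130)&(h[...,1]>110)&(h[...,2]>60)).astype(np.uint8)
m[:80]=0;m[200:]=0;m[:,:270]=0;m[:,370:]=0
r=cv2.minAreaRect(cv2.findNonZero(m)); q=np.array([onz(f,c,.078) for c in cv2.boxPoints(r)]); print(r,q.mean(0).round(4),[np.linalg.norm(q[i]-q[i-1]).round(4) for i in range(4)],[np.arctan2(*(q[i]-q[i-1])[1::-1]).round(3) for i in range(4)])
```

```text
lens [0.4957 0.209  0.081 ]
   0.0353 -0.139
   0.0245 -1.631
   0.0379 3.0
   0.0244 1.406
body [0.4964 0.2098 0.078 ]
   0.0446 -0.148
   0.0315 -1.695
   0.0448 3.026
   0.0329 1.442
led [0.4958 0.2104 0.081 ]
   0.0163 2.936
   0.0163 -0.205
lug [0.52075594 0.20440102 0.0065    ] camera [0.527 0.218 0.374]
((314.7000427246094, 135.60003662109375), (42.0380744934082, 54.11284255981445), 26.56505012512207) [0.4963 0.2111 0.078 ] [np.float64(0.0371), np.float64(0.0463), np.float64(0.0357), np.float64(0.047)] [np.float64(1.372), np.float64(-0.214), np.float64(-1.75), np.float64(2.959)]
```

```bash
python3 -m handwheel '[{"dx":5.0,"dy":-0.1,"dz":0,"wx":0,"wy":0,"wz":0,"claw":100},{"dx":0,"dy":0,"dz":0,"wx":0,"wy":0,"wz":-0.18,"claw":100},{"dx":0,"dy":0,"dz":0,"wx":0,"wy":0,"wz":-0.18,"claw":100},{"dx":0,"dy":0,"dz":0,"wx":0,"wy":0,"wz":-0.18,"claw":100},{"dx":0,"dy":0,"dz":0,"wx":0,"wy":0,"wz":-0.18,"claw":100},{"dx":0,"dy":0,"dz":0,"wx":0,"wy":0,"wz":-0.18,"claw":100},{"dx":0,"dy":0,"dz":0,"wx":0,"wy":0,"wz":-0.18,"claw":100},{"dx":0,"dy":0,"dz":0,"wx":0,"wy":0,"wz":-0.18,"claw":100}]'
python3 -m handwheel '[{"dx":0,"dy":0,"dz":0,"wx":0,"wy":0,"wz":-0.18,"claw":100},{"dx":0,"dy":0,"dz":0,"wx":0,"wy":0,"wz":-0.18,"claw":100},{"dx":0,"dy":0,"dz":0,"wx":0,"wy":0,"wz":-0.18,"claw":100},{"dx":0,"dy":0,"dz":0,"wx":0,"wy":0,"wz":-0.18,"claw":100},{"dx":0,"dy":0,"dz":0,"wx":0,"wy":0,"wz":-0.18,"claw":100},{"dx":0,"dy":0,"dz":0,"wx":0,"wy":0,"wz":-0.18,"claw":100},{"dx":0,"dy":0,"dz":0,"wx":0,"wy":0,"wz":-0.18,"claw":100},{"dx":0,"dy":0,"dz":0,"wx":0,"wy":0,"wz":-0.18,"claw":100}]'
python3 - <<'E'
from h import *
s=monitor.observe(); print(s["clock"],np.round(s["position"],4),np.round(s["tool_rot"],4),np.round(s["qpos"],3))
f=optics.grab_frame("wrist"); cv2.imwrite("pics/lamp2.png",f["frame"])
print(proj(f,(.4962,.210,.078)), proj(f,(.4962+.024,.210-.0042,.078)),proj(f,(.4962-.024,.210+.0042,.078)))
for m in optics.masks_of("lamp","wrist")[:2]: print(m["p"],m["rect"])
import pickle; pickle.dump(f,open("lampf.pkl","wb"))
E
```

```text
clock: 4.25
position: [0.4964, 0.208, 0.1967]
tool_rot: [3.141, 0.001, 1.537]
force: [0.1, 0.8, 0.0]
grip_width: 0.0853
finger_force: 0.0
clock: 5.25
position: [0.4964, 0.2079, 0.1966]
tool_rot: [-3.141, 0.0, 2.977]
force: [-0.1, 0.3, 1.3]
grip_width: 0.0853
finger_force: 0.0
5.25 [0.4964 0.2079 0.1966] [-3.1408e+00  2.0000e-04  2.9771e+00] [ 0.208  0.556 -1.011  1.795  0.529  1.091  0.416]
[317.79944594 189.77534948] [317.54558249 215.10875206] [318.06475918 163.20442802]
0.96 [292.0, 154.3, 50.1, 58.6]
```

View pics/lamp2.png

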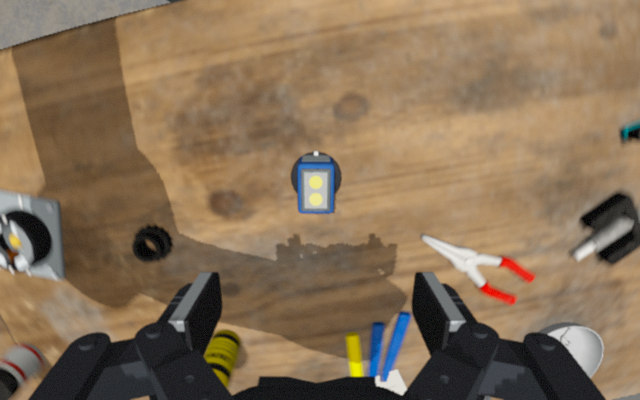

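The lamp at (316,189) sits square to the fingers and centred between the pads. I'll descend and grip.

```bash
python3 -m handwheel '[{"dx":0,"dy":0,"dz":5,"wx":0,"wy":0,"wz":0,"claw":100},{"dx":0,"dy":0,"dz":5,"wx":0,"wy":0,"wz":0,"claw":100},{"dx":0,"dy":0,"dz":4,"wx":0,"wy":0,"wz":0,"claw":100},{"dx":0,"dy":0,"dz":2.1,"wx":0,"wy":0,"wz":0,"claw":100},{"dx":0,"dy":0,"dz":0,"wx":0,"wy":0,"wz":0,"claw":60},{"dx":0,"dy":0,"dz":0,"wx":0,"wy":0,"wz":0,"claw":0},{"dx":0,"dy":0,"dz":0,"wx":0,"wy":0,"wz":0,"claw":0},{"dx":0,"dy":0,"dz":0,"wx":0,"wy":0,"wz":0,"claw":0}]' 80
python3 -m handwheel '[{"dx":0,"dy":0,"dz":0,"wx":0,"wy":0,"wz":0,"claw":0},{"dx":0,"dy":0,"dz":0,"wx":0,"wy":0,"wz":0,"claw":0},{"dx":0,"dy":0,"dz":0,"wx":0,"wy":0,"wz":0,"claw":0},{"dx":0,"dy":0,"dz":0,"wx":0,"wy":0,"wz":0,"claw":0}]'
```

```text
clock: 6.35
position: [0.4971, 0.2095, 0.0373]
tool_rot: [3.141, 0.003, 2.972]
force: [-0.4, -2.3, 14.8]
grip_width: 0.031
finger_force: 78.2
clock: 6.85
position: [0.4971, 0.2095, 0.0373]
tool_rot: [3.141, 0.003, 2.972]
force: [-0.9, -2.4, 14.4]
grip_width: 0.0308
finger_force: 78.2
```

```bash
python3 -m handwheel '[{"dx":0,"dy":0,"dz":-2,"wx":0,"wy":0,"wz":0,"claw":0},{"dx":0,"dy":0,"dz":-4,"wx":0,"wy":0,"wz":0,"claw":0},{"dx":0,"dy":0,"dz":-4,"wx":0,"wy":0,"wz":0,"claw":0},{"dx":-1,"dy":-4.5,"dz":0,"wx":0,"wy":0,"wz":0,"claw":0},{"dx":-1,"dy":-4.5,"dz":0,"wx":0,"wy":0,"wz":0,"claw":0},{"dx":-1,"dy":-4.5,"dz":0,"wx":0,"wy":0,"wz":0,"claw":0},{"dx":-1,"dy":-4.5,"dz":0,"wx":0,"wy":0,"wz":0,"claw":0},{"dx":-1,"dy":-4.5,"dz":0,"wx":0,"wy":0,"wz":0,"claw":0}]'
python3 -m handwheel '[{"dx":-1,"dy":-4.5,"dz":0,"wx":0,"wy":0,"wz":0,"claw":0},{"dx":-1,"dy":-4.5,"dz":0,"wx":0,"wy":0,"wz":0,"claw":0},{"dx":-0.9,"dy":-4.7,"dz":0,"wx":0,"wy":0,"wz":0,"claw":0},{"dx":0,"dy":0,"dz":0,"wx":0,"wy":0,"wz":0.175,"claw":0},{"dx":0,"dy":0,"dz":0,"wx":0,"wy":0,"wz":0,"claw":0},{"dx":0,"dy":0,"dz":0,"wx":0,"wy":0,"wz":0,"claw":0}]'
python3 - <<'E'
from h import *
s=monitor.observe(); print(s["clock"],np.round(s["position"],4),np.round(s["tool_rot"],4),np.round(s["qpos"],3),np.round(s["force"],1),s["grip_width"])
import pickle
for c in("wrist","top","side"):
    f=optics.grab_frame(c); cv2.imwrite(f"pics/{c}3.png",f["frame"]); pickle.dump(f,open(c+".pkl","wb"))
E
```

```text
clock: 7.85
position: [0.5075, -0.0224, 0.1371]
tool_rot: [-3.141, 0.001, 2.973]
force: [1.1, -0.3, -2.5]
grip_width: 0.0308
finger_force: 80.4
clock: 8.6
position: [0.5132, -0.1601, 0.1365]
tool_rot: [-3.142, 0.001, 2.803]
force: [-0.1, 0.5, -2.4]
grip_width: 0.0312
finger_force: 80.5
8.6 [ 0.5132 -0.1601  0.1365] [-3.1416e+00  7.0000e-04  2.8025e+00] [ 0.841  0.61  -0.916  1.858  0.585  0.967  0.896] [-0.1  0.5 -2.4] 0.031167767762504614
```

View pics/wrist3.png

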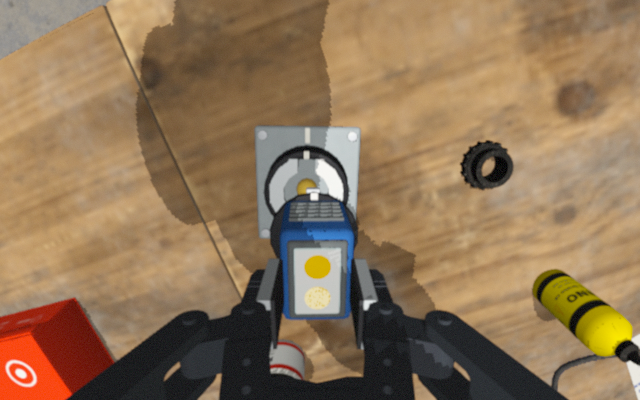

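The wrist view shows the lamp held square, with LEDs at (318,266) and (317,298) and the collar mark at (315,193). The socket below is aligned with it: pin at (307,187), notch mark at (307,135), plate corners at (257,127) and (359,127).

Run:
```python
from h import *
import pickle; f=pickle.load(open("wrist.pkl","rb"))
th=2.8025; T=np.array([.5132,-.1601]); ex=np.array([np.cos(th),np.sin(th)]); ey=np.array([np.sin(th),-np.cos(th)])
def q(n,uv,z):
    p=onz(f,uv,z)[:2]; d=p-T; print(n,p.round(4),"tool mm",(1e3*d@ex).round(1),(1e3*d@ey).round(1))
z0=.0992
q("pin",(307,187),.026)
q("mark outer end",(307,128),.008);q("mark inner",(306.5,155),.034)
q("cornerL",(257,127),.008);q("cornerR",(359.5,127),.008)
q("housL",(264.5,183),.034);q("housR",(349,183),.034)
q("led1",(318,266),z0+.081);q("led2",(317,298),z0+.081)
q("lens TL",(293,247),z0+.081);q("lens TR",(349,247),z0+.081)
q("collar mark",(314.5,191),z0+.028); q("collar L",(271,230),z0+.028); q("collar R",(357,230),z0+.028)
for n,c in(("top",0),("side",0)):
    g=pickle.load(open(n+".pkl","rb")); u=np.int32(proj(g,(.513,-.16,.09))); print(n,u)
    cv2.imwrite(f"pics/{n}crop.png",cv2.resize(g["frame"][u[1]-60:u[1]+60,u[0]-60:u[0]+60],(600,600),interpolation=cv2.INTER_CUBIC))
```

```text
pin [ 0.5057 -0.1653] tool mm 5.3 -7.4
mark outer end [ 0.459  -0.1489] tool mm 54.9 -7.4
mark inner [ 0.4779 -0.1554] tool mm 34.9 -7.3
cornerL [ 0.4432 -0.1905] tool mm 55.9 -52.0
cornerR [ 0.4736 -0.1045] tool mm 55.8 39.3
housL [ 0.4884 -0.1974] tool mm 11.0 -43.4
housR [ 0.5125 -0.1293] tool mm 10.9 28.8
led1 [ 0.5053 -0.1554] tool mm 9.0 1.8
led2 [ 0.5207 -0.1613] tool mm -7.5 1.4
lens TL [ 0.493  -0.1626] tool mm 18.2 -9.1
lens TR [ 0.5011 -0.1397] tool mm 18.2 15.2
collar mark [ 0.4858 -0.1505] tool mm 29.1 -0.0
collar L [ 0.4998 -0.183 ] tool mm 5.0 -26.0
collar R [ 0.5169 -0.1346] tool mm 5.0 25.2
top [372 223]
side [369 177]
```

View pics/sidecrop.png

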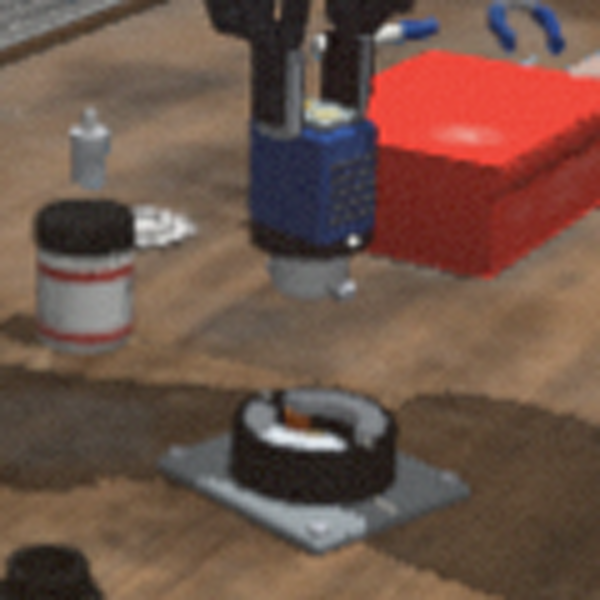

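In the side view the lamp hangs upright over the socket (lug at crop (343,290), housing from 232 to 397). The wrist camera's calibration drifts with distance by a few mm, so I'll cross-check with the fixed cameras.

Run:
```python
from h import *
import pickle
from scipy.optimize import least_squares
g=pickle.load(open("side.pkl","rb")); t=cv2.imread("pics/top0.png")
S=lambda x,y:(309+x/5-.4,117+y/5-.4)
for n,c in (("L",(158,463)),("B",(320,551)),("R",(469,490))): print(n,onz(g,S(*c),.008).round(4))
L,R=onz(g,S(158,463),.008),onz(g,S(469,490),.008); print("centre LR",((L+R)/2).round(4),np.linalg.norm(L-R))
# axis columns predicted: foot and housing silhouettes in the side view
for n,X in(("foot",(.5132,-.1601,.107)),("collar",(.5132,-.1601,.124)),("hous",(.5132,-.1601,.026)),("pl",(.5132,-.1601,.008))):
    u=proj(g,X); print(n,((u+.4-np.array([309,117]))*5).round(1))
tf=pickle.load(open("top.pkl","rb"))
print("top proj socket c",proj(tf,(.5132,-.1601,.034)).round(2),"lens",proj(tf,(.5132,-.1601,.18)).round(2))
cv2.imwrite("pics/top0crop.png",cv2.resize(t[190:270,330:410],(600,600),interpolation=cv2.INTER_CUBIC))
```

```text
L [ 0.5714 -0.1356  0.008 ]
B [ 0.4699 -0.0984  0.008 ]
R [ 0.4396 -0.1867  0.008 ]
centre LR [ 0.5055 -0.1611  0.008 ] 0.1413581791568684
foot [305.4 269.1]
collar [307.1 232.3]
hous [297.3 437.4]
pl [295.5 473.2]
top proj socket c [369.34 226.08] lens [377.98 217.69]
```

View pics/top0crop.png

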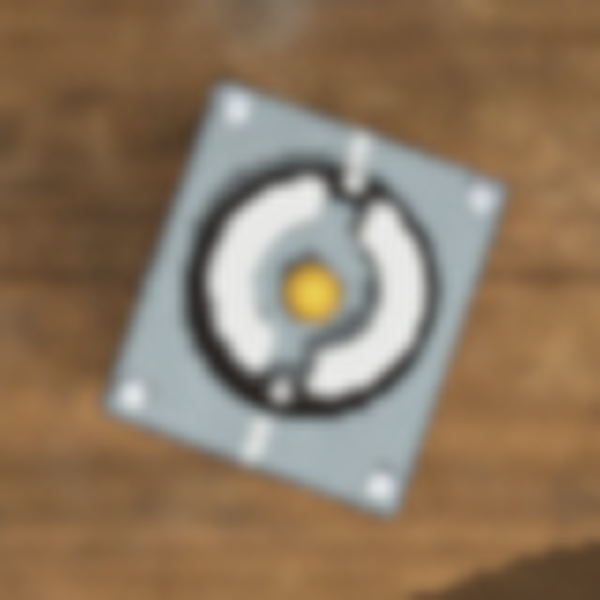

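The top view gives the housing centre at about (371.2,228.0), so the socket lies some 4–6 mm from my first estimate. I'll calibrate the top camera with the lamp, whose original place I know from the grasp.

Run:
```python
from h import *
import pickle
tf=pickle.load(open("top.pkl","rb")); t=cv2.imread("pics/top0.png"); h=cv2.cvtColor(t,cv2.COLOR_BGR2HSV)
# lens: yellowish/white pixels near lamp
x0,y0=188,216; c=h[y0:y0+34,x0:x0+34]
m=(((c[...,2]>150)&(c[...,0]<70)&(c[...,1]<140))).astype(np.uint8); 
n,l,st,ce=cv2.connectedComponentsWithStats(m); i=1+np.argmax(st[1:,4]); u=ce[i]+[x0,y0]; print("lens px",st[i],u,"pred",proj(tf,(.4971,.2095,.081)).round(2),"->",onz(tf,u,.081).round(4))
mb=((c[...,0]>100)&(c[...,0]<130)&(c[...,1]>110)).astype(np.uint8)|m
r=cv2.minAreaRect(cv2.findNonZero(mb)); print("body",r, onz(tf,r[0],.078).round(4))
q=np.array([onz(tf,(330+x/7.5-.43,190+y/7.5-.43),.008) for x,y in((218,78),(507,184),(397,518),(104,409))]); print("plate",q.mean(0).round(4),[np.linalg.norm(q[i]-q[i-1]).round(4) for i in range(4)],[np.arctan2(*(q[i]-q[i-1])[1::-1]).round(3) for i in range(4)])
print("hous",onz(tf,(371.2,228.0),.034).round(4),"pin",onz(tf,(330+312/7.5-.43,190+292/7.5-.43),.026).round(4))
```

```text
lens px [  7   8  11  16 115] [200.         230.90434783] pred [199.47 230.78] -> [0.4968 0.2083 0.081 ]
body ((16.5, 16.0), (32.0, 33.0), 90.0) [1.0252 0.7026 0.078 ]
plate [ 0.5093 -0.1657  0.008 ] [np.float64(0.1083), np.float64(0.0948), np.float64(0.1085), np.float64(0.0948)] [np.float64(-0.34), np.float64(-1.927), np.float64(2.8), np.float64(1.213)]
hous [ 0.5089 -0.1642  0.034 ] pin [ 0.5086 -0.1651  0.026 ]
```

Top, side and (bias-corrected) wrist agree on a socket centre of about (0.5095, -0.164) with yaw 2.80. I'll correct, go down to just above the flange and look.

```bash
python3 -m handwheel '[{"dx":0.2,"dy":-0.5,"dz":0,"wx":0,"wy":0,"wz":0,"claw":0},{"dx":0,"dy":0,"dz":3,"wx":0,"wy":0,"wz":0,"claw":0},{"dx":0,"dy":0,"dz":2.5,"wx":0,"wy":0,"wz":0,"claw":0},{"dx":0,"dy":0,"dz":0,"wx":0,"wy":0,"wz":0,"claw":0}]'
python3 - <<'E'
from h import *
import pickle
a=[]
for c in("wrist","side"):
    f=optics.grab_frame(c); pickle.dump(f,open(c+"4.pkl","wb"))
    if c=="side": g=f["frame"][137:237,319:419]
    else: g=f["frame"][120:340,205:425]
    a.append(cv2.resize(g,(400,400),interpolation=cv2.INTER_CUBIC))
cv2.imwrite("pics/pre.png",np.hstack(a))
E
```

```text
clock: 9.25
position: [0.5084, -0.1646, 0.0796]
tool_rot: [3.141, -0.003, 2.799]
force: [-0.2, -0.2, -2.3]
grip_width: 0.0308
finger_force: 80.5
```

View pics/pre.png

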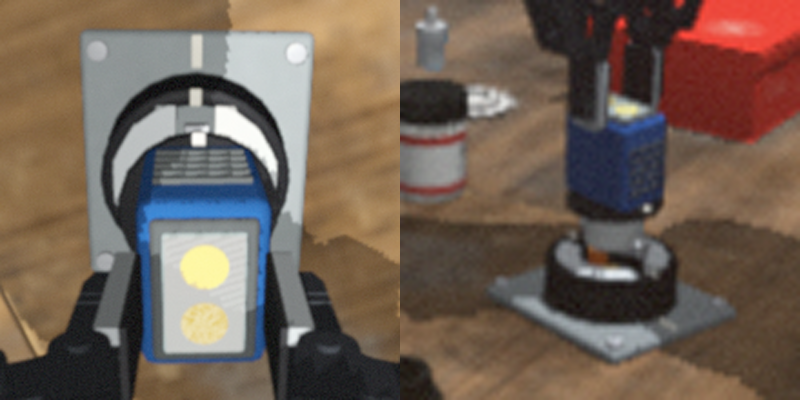

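Both views show the foot centred over the mouth: collar mark at (199,139) in line with the notch at (196,115), and side-view foot centre at 612 against housing 611. I'll lower into the mouth gently.

```bash
python3 -m handwheel '[{"dx":0,"dy":0,"dz":0.6,"wx":0,"wy":0,"wz":0,"claw":0},{"dx":0,"dy":0,"dz":0.6,"wx":0,"wy":0,"wz":0,"claw":0},{"dx":0,"dy":0,"dz":0,"wx":0,"wy":0,"wz":0,"claw":0}]'
python3 -m handwheel '[{"dx":0,"dy":0,"dz":0.3,"wx":0,"wy":0,"wz":0,"claw":0},{"dx":0,"dy":0,"dz":0.3,"wx":0,"wy":0,"wz":0,"claw":0},{"dx":0,"dy":0,"dz":0,"wx":0,"wy":0,"wz":0,"claw":0}]'
```

```text
clock: 9.72
position: [0.5092, -0.1648, 0.0684]
tool_rot: [-3.142, -0.0, 2.798]
force: [0.0, -0.1, -1.9]
grip_width: 0.0312
finger_force: 80.5
clock: 10.1
position: [0.5095, -0.1648, 0.0626]
tool_rot: [3.142, 0.0, 2.798]
force: [-0.5, -1.5, 0.5]
grip_width: 0.0309
finger_force: 80.8
```

The foot is in the mouth (z ≈ 25 mm) and touching the pin with almost no side force. I'll press on.

```bash
python3 -m handwheel '[{"dx":0,"dy":0,"dz":0.4,"wx":0,"wy":0,"wz":0,"claw":0},{"dx":0,"dy":0,"dz":0.4,"wx":0,"wy":0,"wz":0,"claw":0},{"dx":0,"dy":0,"dz":0,"wx":0,"wy":0,"wz":0,"claw":0}]'
python3 -m handwheel '[{"dx":0,"dy":0,"dz":0.3,"wx":0,"wy":0,"wz":0,"claw":0},{"dx":0,"dy":0,"dz":0.3,"wx":0,"wy":0,"wz":0,"claw":0},{"dx":0,"dy":0,"dz":0,"wx":0,"wy":0,"wz":0,"claw":0}]'
python3 -m handwheel '[{"dx":0,"dy":0,"dz":0.2,"wx":0,"wy":0,"wz":0,"claw":0},{"dx":0,"dy":0,"dz":0,"wx":0,"wy":0,"wz":0,"claw":0}]'
```

```text
clock: 10.48
position: [0.5094, -0.1647, 0.0545]
tool_rot: [3.142, -0.0, 2.798]
force: [-0.3, -0.5, 3.8]
grip_width: 0.0314
finger_force: 81.2
clock: 10.85
position: [0.51, -0.1652, 0.0497]
tool_rot: [-3.141, 0.002, 2.798]
force: [-4.6, -3.1, 25.5]
grip_width: 0.031
finger_force: 84.0
clock: 11.1
position: [0.5104, -0.1656, 0.0493]
tool_rot: [-3.139, 0.003, 2.797]
force: [-16.1, -3.6, 63.6]
grip_width: 0.0313
finger_force: 88.5
```

It is seated: force jumps to 64 N with the TCP at 49.3 mm, matching foot z ≈ 12 mm. I'll ease the push a little, then twist clockwise.

```bash
python3 -m handwheel '[{"dx":0,"dy":0,"dz":-0.2,"wx":0,"wy":0,"wz":0,"claw":0},{"dx":0,"dy":0,"dz":0,"wx":0,"wy":0,"wz":0.1,"claw":0},{"dx":0,"dy":0,"dz":0,"wx":0,"wy":0,"wz":0.1,"claw":0},{"dx":0,"dy":0,"dz":0,"wx":0,"wy":0,"wz":0.1,"claw":0},{"dx":0,"dy":0,"dz":0,"wx":0,"wy":0,"wz":0.1,"claw":0}]'
python3 -c "
from h import *
s=monitor.observe();print(np.round(s['moment'],3),np.round(s['qpos'],2))"
python3 -m handwheel '[{"dx":0,"dy":0,"dz":0,"wx":0,"wy":0,"wz":0.12,"claw":0},{"dx":0,"dy":0,"dz":0,"wx":0,"wy":0,"wz":0.12,"claw":0},{"dx":0,"dy":0,"dz":0,"wx":0,"wy":0,"wz":0.12,"claw":0},{"dx":0,"dy":0,"dz":0,"wx":0,"wy":0,"wz":0.12,"claw":0}]'
python3 -c "
from h import *
s=monitor.observe();print(np.round(s['moment'],3),np.round(s['qpos'],2))"
```

```text
clock: 11.72
position: [0.51, -0.1651, 0.0497]
tool_rot: [-3.142, 0.002, 2.395]
force: [-5.5, -2.0, 25.0]
grip_width: 0.031
finger_force: 83.9
[-0.208  1.117  0.286] [ 0.72  0.69 -0.72  1.93  0.65  0.77  0.45]
clock: 12.22
position: [0.5097, -0.1657, 0.0497]
tool_rot: [3.142, 0.002, 1.914]
force: [-6.8, -4.7, 27.5]
grip_width: 0.0309
finger_force: 84.2
[-0.829  1.581  0.457] [ 0.64  0.66 -0.61  1.93  0.55  0.73  0.05]
```

```bash
python3 -m handwheel '[{"dx":0,"dy":0,"dz":0,"wx":0,"wy":0,"wz":0.12,"claw":0},{"dx":0,"dy":0,"dz":0,"wx":0,"wy":0,"wz":0.12,"claw":0},{"dx":0,"dy":0,"dz":0,"wx":0,"wy":0,"wz":0.12,"claw":0},{"dx":0,"dy":0,"dz":0,"wx":0,"wy":0,"wz":0.12,"claw":0}]'
python3 -c "
from h import *
s=monitor.observe();print(np.round(s['moment'],3),np.round(s['qpos'],2))"
for i in 1; do python3 -m handwheel '[{"dx":0,"dy":0,"dz":0,"wx":0,"wy":0,"wz":0.05,"claw":0},{"dx":0,"dy":0,"dz":0,"wx":0,"wy":0,"wz":0.05,"claw":0},{"dx":0,"dy":0,"dz":0,"wx":0,"wy":0,"wz":0,"claw":0}]'; done
python3 -c "
from h import *
s=monitor.observe();print(np.round(s['moment'],3),np.round(s['qpos'],2))"
```

```text
clock: 12.72
position: [0.5098, -0.1659, 0.0497]
tool_rot: [3.14, 0.002, 1.434]
force: [-5.1, -4.8, 23.5]
grip_width: 0.031
finger_force: 83.8
[-1.196  0.94   0.517] [ 0.56  0.63 -0.48  1.93  0.45  0.68 -0.34]
clock: 13.1
position: [0.5099, -0.166, 0.0497]
tool_rot: [3.14, 0.002, 1.337]
force: [-5.7, -6.0, 23.5]
grip_width: 0.0311
finger_force: 83.7
[-1.419  0.867  0.34 ] [ 0.54  0.63 -0.46  1.93  0.43  0.68 -0.42]
```

```bash
python3 -m handwheel '[{"dx":0,"dy":0,"dz":0,"wx":0,"wy":0,"wz":0.04,"claw":0},{"dx":0,"dy":0,"dz":0,"wx":0,"wy":0,"wz":0,"claw":0}]'
python3 -c "
from h import *
s=monitor.observe();print(np.round(s['moment'],3),np.round(s['qpos'],2))"
python3 -m handwheel '[{"dx":0,"dy":0,"dz":0,"wx":0,"wy":0,"wz":0.05,"claw":0},{"dx":0,"dy":0,"dz":0,"wx":0,"wy":0,"wz":0,"claw":0}]'
python3 -c "
from h import *
s=monitor.observe();print(np.round(s['moment'],3),np.round(s['qpos'],2))"
```

```text
clock: 13.35
position: [0.5098, -0.1661, 0.0497]
tool_rot: [3.14, 0.002, 1.297]
force: [-5.0, -5.7, 22.8]
grip_width: 0.0309
finger_force: 83.7
[-1.454  0.912  0.372] [ 0.53  0.62 -0.45  1.93  0.42  0.67 -0.45]
clock: 13.6
position: [0.5097, -0.1661, 0.0497]
tool_rot: [3.14, 0.002, 1.247]
force: [-4.9, -5.4, 23.6]
grip_width: 0.0311
finger_force: 83.8
[-1.372  1.16   0.347] [ 0.52  0.62 -0.44  1.93  0.41  0.67 -0.49]
```

```bash
python3 -m handwheel '[{"dx":0,"dy":0,"dz":0,"wx":0,"wy":0,"wz":0.05,"claw":0},{"dx":0,"dy":0,"dz":0,"wx":0,"wy":0,"wz":0,"claw":0}]'
python3 - <<'E'
from h import *
s=monitor.observe();print(np.round(s['moment'],3))
a=[]
for c in("wrist","side"):
    f=optics.grab_frame(c)
    g=f["frame"][137:237,319:419] if c=="side" else f["frame"][120:340,205:425]
    a.append(cv2.resize(g,(400,400),interpolation=cv2.INTER_CUBIC))
cv2.imwrite("pics/post.png",np.hstack(a))
E
```

```text
clock: 13.85
position: [0.5095, -0.1662, 0.0497]
tool_rot: [3.14, 0.002, 1.197]
force: [-6.9, -5.7, 25.6]
grip_width: 0.031
finger_force: 84.1
[-1.468  1.446  0.542]
```

View pics/post.png

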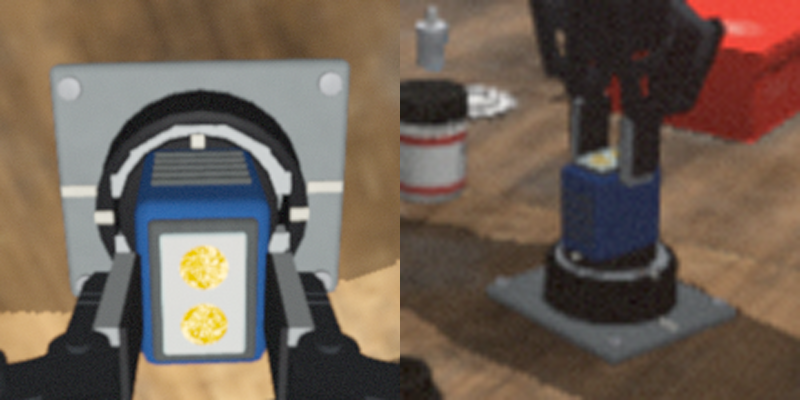

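The lamp sits home with its collar on the flange, upright, still square in the fingers (collar mark at (198,141)) and turned about 90° from the notches at (80,190) and (320,187). The moment is starting to rise, so I'll check for the stop.

```bash
python3 -m handwheel '[{"dx":0,"dy":0,"dz":0,"wx":0,"wy":0,"wz":0.04,"claw":0},{"dx":0,"dy":0,"dz":0,"wx":0,"wy":0,"wz":0,"claw":0}]'
python3 -c "
from h import *
s=monitor.observe();print(np.round(s['moment'],3))"
python3 -m handwheel '[{"dx":0,"dy":0,"dz":0,"wx":0,"wy":0,"wz":0.04,"claw":0},{"dx":0,"dy":0,"dz":0,"wx":0,"wy":0,"wz":0,"claw":0}]'
python3 -c "
from h import *
s=monitor.observe();print(np.round(s['moment'],3))"
```

```text
clock: 14.2
position: [0.5092, -0.1663, 0.0497]
tool_rot: [3.141, 0.002, 1.157]
force: [-8.4, -5.5, 27.8]
grip_width: 0.0307
finger_force: 84.4
[-1.581  1.891  0.876]
clock: 14.45
position: [0.509, -0.1664, 0.0497]
tool_rot: [3.141, 0.003, 1.118]
force: [-9.2, -7.1, 28.8]
grip_width: 0.0311
finger_force: 84.7
[-1.7    2.168  1.132]
```

The moment now climbs steeply (0.35 → 0.54 → 0.88 → 1.13 Nm), so the lamp is against the stop. I'll hold briefly and hand in.

```bash
python3 -m handwheel '[{"dx":0,"dy":0,"dz":0,"wx":0,"wy":0,"wz":0,"claw":0},{"dx":0,"dy":0,"dz":0,"wx":0,"wy":0,"wz":0,"claw":0},{"dx":0,"dy":0,"dz":0,"wx":0,"wy":0,"wz":0,"claw":0},{"dx":0,"dy":0,"dz":0,"wx":0,"wy":0,"wz":0,"claw":0}]'
python3 -c "
from workcell import monitor,job_done
print(monitor.observe()['moment']);print(job_done())"
```

```text
clock: 14.95
position: [0.509, -0.1664, 0.0497]
tool_rot: [3.141, 0.003, 1.118]
force: [-9.7, -6.9, 29.2]
grip_width: 0.0308
finger_force: 84.7
[-1.70202595  2.1878837   1.14338733]
the job is handed in; nothing more can be done
None
```

I handed the job in at about 15 s, with the gripper still holding the lamp upright in the socket, fully home and turned clockwise to the stop; the hand-in gave no verdict.

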